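Unlatch and open the splash guard's gate

ROBOT

A 7-joint arm with a two-finger parallel gripper is mounted at the origin on the work surface. World frame = base frame: x ahead of the robot, y to its left, z up, the work surface at z = 0. Lengths are in m, angles in rad, forces in N, time in s.
With the tool pointing down it reaches from about 0.425 to 0.875 m from the base axis. Payload 4.7 kg.
Tool frame: the origin (TCP) lies midway between the tips of the shut fingers; the grasp point (between the pads) lies 19 mm behind it; z points along the fingers, y is the direction in which the jaws open and shut (so a half turn about z gives the same grasp; the last joint's range is limited). The gripper opens to 87 mm and grips with 3 to 60 N. Pads are 19 mm wide; open, the fingers measure 117 mm over their backs; the gripper's body (75 mm by 190 mm) begins 51 mm behind the grasp point.
Start: joints at [1.211, 0.321, -0.07, 1.45, 0.023, 1.371, -0.057], TCP at [0.237, -0.605, 0.223] pointing down, gripper open.
Joint ranges: [-2.86, 2.86], [-0.3, 2.09], [-1.38, 1.24], [0.06, 2.45], [-1.56, 4.7], [0.09, 2.05], [-2.69, 2.69]. Speed limits (rad/s): [2.57, 2.57, 3.14, 3.14, 3.14, 3.14, 3.14].

INTERFACE

Orientations are given as a rotation vector (axis times angle).
In Python, from bench import monitor, eyes, order gives the robot as it stands. The module is installed in compiled form; this text tells all that it offers.
- The arm moves only by the shell command python3 -m pendant 'ROWS' [FORCE]. ROWS is JSON, a list of rows, each a list of 3 entries, a list of its own where there are three numbers: the turn, a rotation vector about the tool's x, y, z in degrees, then the shift along the tool's x, y, z in m, then the gripper command: -1 is fully open, 1 is shut, values between are in proportion. In form: [[[rx, ry, rz], [tx, ty, tz], hand], ...]. A call has 1 to 8 rows; each row shifts and turns the commanded pose from where the row before left it, along the tool's axes as they then stand; what a row does not reach is not made up. A row lasts 1/8 s, in which the tool goes at most 62.5 mm and 10.7 degrees, less where a joint would pass 70% of its speed; a pose out of reach is approached as far as the arm can. A call is refused whole if a number of a shift passes 0.0625 or a number of a turn 10.7, either way. A call with a gripper value outside its range is refused whole. The fingers move at their own pace and stop on an object; FORCE is the grip in N (left out, the last holds). Time passes only in rows, so rows that do not move let the fingers close. It gives the time, the measured TCP pose, the force and the opening at its end, in the units of the state.
- monitor.get_state(): the state, without advancing time (a new reading comes with each control period).
- eyes.get_image(name): name is "scene" or "side" or "wrist"; returns a dict with "color" (384x512x3 uint8, red, green, blue), "range_z" (384x512 float32, m along the optical axis (not along the pixel's ray), 0 where there is no reading), "fx", "fy", "cx", "cy" (pixels), "world_to_cam" (4x4, takes a point from world to camera coordinates). Camera axes: x right, y up, looking along -z (the intrinsics and any distortion apply to the point x, -y, -z); pixel columns grow to the right and rows downward; lengths in m; the calibration is good to about 2 mm. A picture is of the moment at which its call begins.
- order.close_job(): hands the job in, once; it reports no verdict.
The state is a dict: "time": time; "joint_positions": joint angles; "qd": joint speeds; "joint_torque": joint torques, N m; "position": TCP position; "tool_rot": TCP orientation; "ft_force": force on the tool from outside, world axes, zero at the start; "torque": the same for the moment, N m; "grip_width": opening from 0.0 (shut) to 1.0 (fully open).
Only numpy, scipy, OpenCV 4.12 (cv2) and the standard library are available. Lean on these libraries where they do the work, as an engineer would, in place of code of your own. Each camera call takes 0.05 s, during which the arm holds its last target.

TASK

Open the splash guard on the lab bench so that the bottles in it can be reached: lift the latch bar by its red tab clear of the brass keeper, which is set at a different height each time, swing the gate out to about a right angle, and lower the bar gently back to its level rest without letting it drop. Feel for the way out of the keeper rather than straining the bar against its lip or its rubber stop, and leave the glassware and the other things where they stand.

Things in the scene. Friction and masses are not known exactly. Their poses are not given: they have to be found in the camera images.
- guard: Open-topped bench splash guard, clear panels on an aluminium frame, 310 mm wide, 250 deep, 150 high, fixed. Origin on the table at the middle of its front (gate) line; x points in, away from the gate's outer face, y along the front to the hinge, z up. Front posts 20 x 20 mm at y = +140 (hinge) and -125 mm (latch). Shut, the gate lies in the plane x = 0: 216 mm wide, its top 150 mm above the table.
- latch_post (a point): Point in the axis of the post that carries the brass keeper, 138 mm above the table, fixed. The keeper has an upright lip in front of the bar's nose (faces at guard x = -23 and -31 mm, a tooth 6 mm wide along y; the bar has 4 mm play behind it) and above the nose a round black rubber stop (x = -6 to -30 mm), which yields 1 mm per 8 N. Gap from lip up to stop 20 mm; the nose, 14 mm high, leaves between them.
- latch_post_top (a point): Top of the same post, 150 mm above the table. The keeper's height setting on it differs each time and is not given: the lip's top is 128 to 163 mm above the table, so the nose must rise 5 to 40 mm to clear the lip, and meets the stop after 5 to 6 mm more. Feel for it: lift until the stop resists, ease back a little, pull. Over 15 N between nose and keeper (lip or stop) bends it.
- gate_hinge (a point): Point on the gate's vertical hinge axis, guard x = 0, y = +125 mm, 180 mm above the table; it does not move as the gate turns. The gate's free edge swings outwards, to guard -x (clockwise seen from above).
- gate (a joint): Opening of the gate: 0 shut, grows as its free edge swings out, end stop at 1.75 rad. Stiff hinge (about 0.2 N m): the gate stays where it is left.
- latch (a joint): Angle of the latch bar on the gate: 0 level, on its rest (it cannot go lower); grows as the nose is lifted, at most 0.3 rad. Let go, it falls back by its weight. Falling faster than 1.5 rad/s counts as dropped.
- latch_pivot (a point): Pivot of the steel latch bar on the gate's outer face, 130 mm above the table; its axis is level, along the gate's normal. Gate shut: guard x = -16, y = +95 mm. The bar is 6 mm thick (along the normal), 14 mm high, and runs from here along the gate, past its free edge and into the keeper.
- tab (a point): Centre of the red round finger tab standing on the latch bar: disc 28 mm in diameter, 10 mm thick along the gate's normal (pinch across that from above). Bar level: 180 mm above the table, 30 mm above the gate's top edge, 160 mm along the bar from the pivot and 50 mm above it; gate shut: guard x = -16, y = -65 mm. The bar weighs 160 to 280 g in all; about 2 N lifts it here.
- nose: End part of the latch bar that sits in the keeper: 6 x 62 x 14 mm, rigid with the bar. Origin at its centre, 211 mm along the bar from the pivot. The middle of the keeper is 220 mm from the pivot, so there the nose rises 1.375 mm for each mm at the tab.
- amber_bottle_mid (a point): Bystander: amber glass reagent bottle, black cap, 58 mm across, 115 mm tall, standing inside the guard. Point: its centre, 58 mm above its underside. To be left alone.
- clear_jar_mid (a point): Bystander: clear glass jar, white lid, 62 mm across, 95 mm tall, standing inside the guard. Point: its centre, 48 mm above its underside. To be left alone.
- wash_bottle_mid (a point): Bystander: white wash bottle, blue cap, 64 mm across, 170 mm tall, left of the guard. Point: its centre, 85 mm above its underside. To be left alone.
- beaker_mid (a point): Bystander: glass beaker, 72 mm across, 90 mm tall, right of the guard. Point: its centre, 45 mm above its underside. To be left alone.
- cylinder_mid (a point): Bystander: slim glass measuring cylinder on a 60 mm foot, 160 mm tall, right of the guard. Point: its centre, 80 mm above its underside. To be left alone.
- stopper_can_mid (a point): Bystander: aluminium can, 60 mm across, 70 mm tall, left of the guard, towards the back. Point: its centre, 35 mm above its underside. To be left alone.
- eraser_block_mid (a point): Bystander: green plastic block, 55 x 30 x 20 mm, on the table in front and to the right of the guard. Point: its centre, 10 mm above its underside. To be left alone.

How it is judged:
By the outcome, as a careful person would: the job done as asked, in the order asked, and still so for the second after the job is handed in, with the robot touching nothing.
It also fails if it takes over 64 s, if anything falls off the work surface, if the arm or the gripper's body presses on something with over 40 N, if the wrist force passes 120 N, or if a joint passes its speed limit or range.

## Working session

There is one attempt and no reset: what is moved stays moved. The work goes in short steps, Python scripts to look and compute and a shell command to move; the robot and the scene stay as the last step left them, time stands still between calls to the robot, and variables do not carry over. Pictures are saved under pics/ and viewed, and the job is handed in when it is done.

```bash
ls; mkdir -p pics
python3 - <<'E'
from bench import monitor, eyes
import cv2,numpy as np
s=monitor.get_state(); print({k:np.round(v,4).tolist() for k,v in s.items()})
for n in ("scene","side","wrist"):
    i=eyes.get_image(n); cv2.imwrite(f"pics/{n}0.png",i["color"][:,:,::-1]); np.savez(f"{n}0.npz",**i)
    print(n,i["fx"],i["cx"],i["cy"],np.round(i["world_to_cam"],3).tolist(),[k for k in i])
E
```

```text
pics
{'time': 0.0, 'joint_positions': [1.2111, 0.3218, -0.0701, 1.4517, 0.0226, 1.3708, -0.0569], 'qd': [0.0028, -0.0019, 0.0001, 0.0002, -0.0001, 0.0006, 0.0018], 'joint_torque': [0.0002, -49.1286, -0.4039, -31.2528, -0.064, 0.0437, 0.0001], 'position': [0.2371, -0.6046, 0.2214], 'tool_rot': [-3.085, -0.5834, 0.0008], 'ft_force': [-0.0495, 0.4037, -1.1295], 'torque': [-0.0537, -0.0042, -0.0715], 'grip_width': 0.9998}
scene 353.2119005178992 254.89310207022643 189.41387668009668 [[0.626, 0.78, 0.012, -0.372], [-0.515, 0.401, 0.758, 0.184], [0.586, -0.481, 0.653, -1.235], [0.0, 0.0, 0.0, 1.0]] ['color', 'range_z', 'fx', 'fy', 'cx', 'cy', 'world_to_cam']
side 485.62156636688604 252.93276135537798 191.281389114585 [[-0.854, -0.521, 0.019, 0.484], [0.318, -0.491, 0.811, -0.264], [-0.413, 0.698, 0.584, -0.957], [0.0, 0.0, 0.0, 1.0]] ['color', 'range_z', 'fx', 'fy', 'cx', 'cy', 'world_to_cam']
wrist 314.2990919399854 258.84812606023587 186.93224330341573 [[0.364, -0.931, -0.001, -0.648], [0.897, 0.35, -0.271, 0.033], [0.253, 0.098, 0.963, -0.391], [0.0, 0.0, 0.0, 1.0]] ['color', 'range_z', 'fx', 'fy', 'cx', 'cy', 'world_to_cam']
```

View pics/scene0.png

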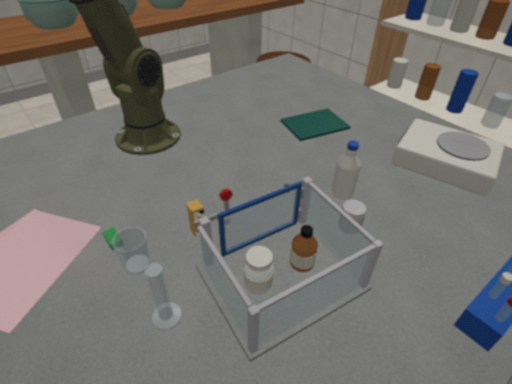

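View pics/side0.png

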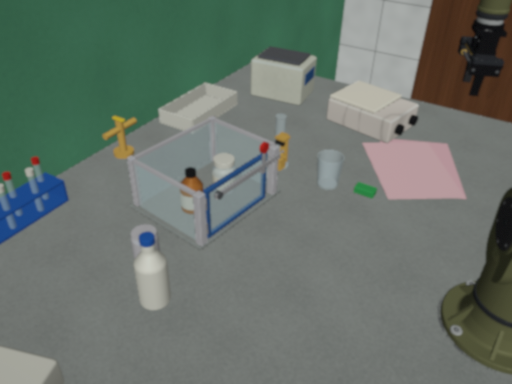

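View pics/wrist0.png

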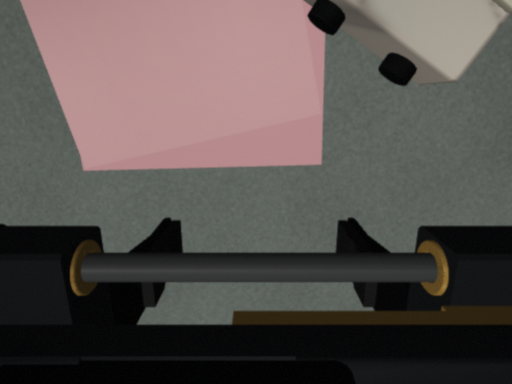

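The scene view shows the red tab at (226,194), the keeper at (196,217) and the blue gate from (220,220) to (300,200). In the side view the tab is at (264,147) and the keeper at (283,150). I'll triangulate next.

```bash
cat > h.py <<'E'
import numpy as np,cv2
def ray(i,u,v):
    W=i["world_to_cam"];R=W[:3,:3];c=-R.T@W[:3,3]
    d=R.T@np.array([(u-i["cx"])/i["fx"],-(v-i["cy"])/i["fy"],-1.]);return c,d
def plane(i,u,v,z):
    c,d=ray(i,u,v);return c+d*(z-c[2])/d[2]
def tri(a,ua,b,ub):
    c1,d1=ray(a,*ua);c2,d2=ray(b,*ub)
    t=np.linalg.lstsq(np.c_[d1,-d2],c2-c1,rcond=None)[0]
    p,q=c1+d1*t[0],c2+d2*t[1];return (p+q)/2,np.linalg.norm(p-q)
def pr(i,p):
    q=i["world_to_cam"]@np.r_[p,1];return i["cx"]-i["fx"]*q[0]/q[2],i["cy"]+i["fy"]*q[1]/q[2]
def dep(i,u,v):
    z=i["range_z"][int(round(v)),int(round(u))];c,d=ray(i,u,v);return c+d*z
def comps(i,lo,hi,box,n=10):
    h=cv2.cvtColor(i["color"],cv2.COLOR_RGB2HSV)
    m=cv2.inRange(h,lo,hi);x0,y0,x1,y1=box;k=np.zeros_like(m);k[y0:y1,x0:x1]=m[y0:y1,x0:x1]
    N,l,s,c=cv2.connectedComponentsWithStats(k)
    return [(s[j].tolist(),c[j].round(2).tolist()) for j in range(1,N) if s[j,4]>n]
E
python3 - <<'E'
from h import *
S=dict(np.load("scene0.npz"));D=dict(np.load("side0.npz"))
for k in(S,D):
    for x in("fx","fy","cx","cy"):k[x]=float(k[x])
print(S["fy"],D["fy"])
def red(i,box):
    h=i["color"].astype(int);m=((h[...,0]>120)&(h[...,1]<70)&(h[...,2]<80)).astype(np.uint8)
    x0,y0,x1,y1=box;k=np.zeros_like(m);k[y0:y1,x0:x1]=m[y0:y1,x0:x1]
    N,l,s,c=cv2.connectedComponentsWithStats(k);return [(s[j].tolist(),c[j]) for j in range(1,N)]
a=red(S,(210,180,245,215));b=red(D,(250,135,275,165));print(a,b)
p,e=tri(S,a[0][1],D,b[0][1]);print("tab",p,e,dep(S,*a[0][1]),dep(D,*b[0][1]))
for n,i,bx in(("S",S,(180,150,330,270)),("D",D,(120,110,300,250))):
    print(n,"blue",comps(i,(105,100,50),(125,255,255),bx))
    print(n,"brass",comps(i,(10,120,100),(28,255,255),bx))
def crop(i,x0,y0,x1,y1,f,n):
    cv2.imwrite(n,cv2.resize(i["color"][y0:y1,x0:x1,::-1],None,fx=f,fy=f,interpolation=cv2.INTER_CUBIC))
crop(S,180,160,380,310,4,"pics/cs.png");crop(D,120,100,300,240,4,"pics/cd.png")
E
```

```text
353.2119005178992 485.62156636688604
[([221, 189, 9, 5, 22], array([224.86363636, 190.59090909]))] [([260, 143, 8, 10, 62], array([263.85483871, 147.41935484]))]
tab [ 0.58083649 -0.0698422   0.183895  ] 0.0050040016149643885 [ 0.58807003 -0.07724678  0.19398713] [ 0.58151943 -0.06629214  0.18447034]
S blue [([218, 182, 84, 74, 903], [257.52, 215.57])]
S brass [([187, 200, 16, 34, 204], [193.25, 212.03]), ([311, 237, 6, 12, 42], [313.74, 242.36]), ([294, 238, 14, 13, 129], [300.74, 243.91])]
D blue [([204, 155, 62, 82, 670], [232.85, 194.69]), ([139, 232, 16, 15, 183], [146.34, 238.91])]
D brass [([120, 117, 16, 41, 340], [124.86, 137.44]), ([276, 133, 13, 37, 215], [282.79, 148.51]), ([183, 177, 19, 13, 169], [192.9, 183.05])]
```

View pics/cs.png

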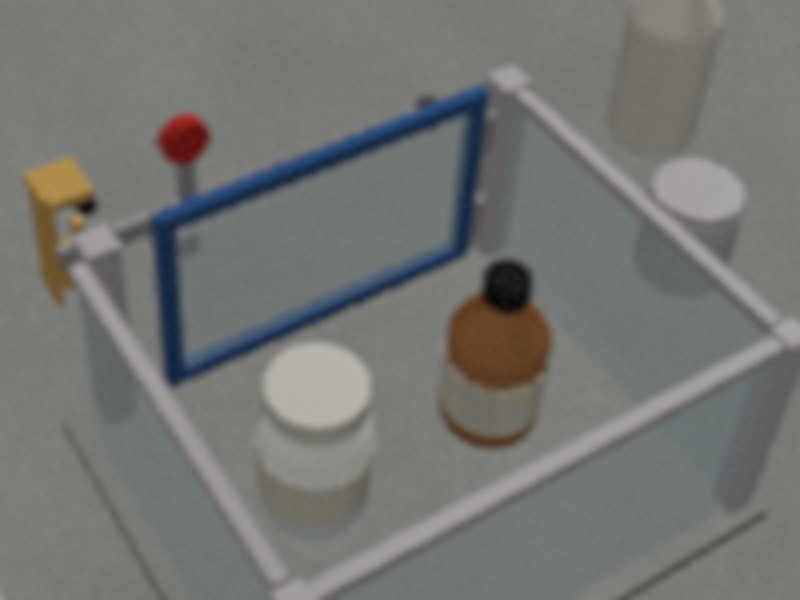

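View pics/cd.png

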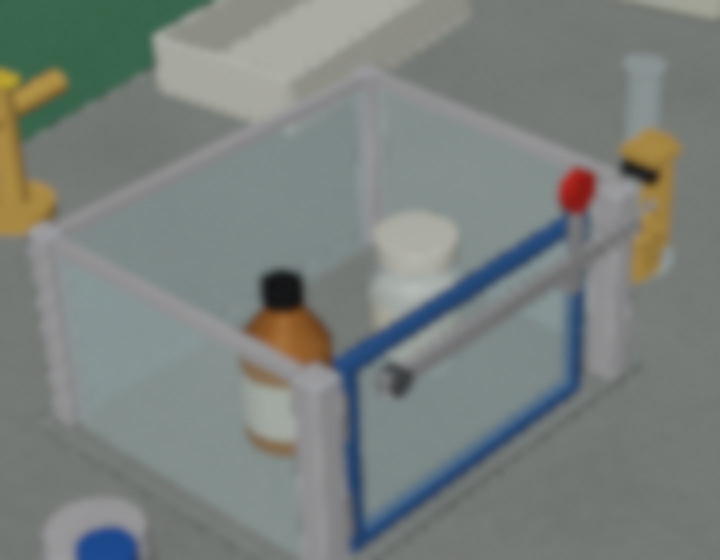

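```bash
cat >> h.py <<'E'
def ld(n):
    k=dict(np.load(n))
    for x in("fx","fy","cx","cy"):k[x]=float(k[x])
    return k
E
python3 - <<'E'
from h import *
np.set_printoptions(precision=4,suppress=True)
S=ld("scene0.npz");D=ld("side0.npz")
print("tab",tri(S,(226,194.5),D,(264.2,147.5)), plane(S,226,194.5,.18),plane(D,264.2,147.5,.18))
print("latch",tri(S,(204.5,220),D,(273.8,146.2)),plane(S,204.5,220,.15),plane(D,273.8,146.2,.15))
print("hinge",tri(S,(307.5,179.5),D,(199.5,194.3)),plane(S,307.5,179.5,.15),plane(D,199.5,194.3,.15))
print("back l",plane(S,377.5,242.5,.15),plane(D,131,158,.15),"back r",plane(S,253,307,.15),plane(D,212,118,.15))
E
```

```text
tab (array([ 0.5851, -0.0735,  0.1793]), np.float64(0.0008747692736407344)) [ 0.5862 -0.0738  0.18  ] [ 0.5843 -0.073   0.18  ]
latch (array([ 0.5933, -0.1356,  0.1494]), np.float64(0.0023507383759650818)) [ 0.5951 -0.1353  0.15  ] [ 0.5923 -0.1359  0.15  ]
hinge (array([0.629 , 0.1267, 0.148 ]), np.float64(0.002999237820185987)) [0.6318 0.1257 0.15  ] [0.6262 0.1278 0.15  ]
back l [0.8524 0.0947 0.15  ] [0.8493 0.0982 0.15  ] back r [ 0.8108 -0.1801  0.15  ] [ 0.8081 -0.1752  0.15  ]
```

```bash
cat >> h.py <<'E'
from scipy.spatial.transform import Rotation as Ro
YAW=np.deg2rad(-7.7);O=np.array([.6104,-.0117,0])
GX=np.array([np.cos(YAW),np.sin(YAW),0]);GY=np.array([-np.sin(YAW),np.cos(YAW),0]);GZ=np.array([0,0,1.])
def g2w(x,y,z): return O+GX*x+GY*y+GZ*z
def goal(gate,lat,up=.0,grasp=.019,lr=1.0):
    """TCP position+rotation for gate angle, latch angle (tool y along +normal inward)"""
    l=lat
    r=np.array([0,-(.16*np.cos(l)-.05*np.sin(l)),.16*np.sin(l)+.05*np.cos(l)])
    p=np.array([-.016,.095,.13])+r     # guard frame, gate shut
    h=np.array([0,.125,0]);G=Ro.from_euler('z',-gate)
    p=h+G.apply(p-h)
    base=Ro.from_euler('z',YAW)
    # tool y = +guard x ; z down ; x = y cross z = gx x (-gz)= gy
    T=Ro.from_matrix(np.c_[[0,1,0],[1,0,0],[0,0,-1]])
    L=Ro.from_euler('x',-l*lr)  # nose (at -y) up
    R=base*G*L*T
    p=O+base.apply(p)
    return p+R.apply([0,0,grasp-up]),R
def delta(P,R):
    from bench import monitor
    s=monitor.get_state();Rc=Ro.from_rotvec(s["tool_rot"])
    return Rc.inv().apply(P-s["position"]),np.rad2deg((Rc.inv()*R).as_rotvec()),s
E
python3 - <<'E'
from h import *
np.set_printoptions(precision=4,suppress=True)
S=ld("scene0.npz");D=ld("side0.npz")
P,R=goal(0,0,.08);print(P,delta(P,R)[:2])
P,R=goal(1.57,.0);print(P, R.apply([0,1,0]))
print(goal(0,.15)[0],goal(0,0)[0])
for z in np.arange(.14,.2,.01): print(z,"stop S",np.round(pr(S,g2w(-.018,-.125,z)),1),"D",np.round(pr(D,g2w(-.018,-.125,z)),1))
for n,i,bx in(("S",S,(190,195,215,230)),("D",D,(268,130,295,160))):
    print(n,comps(i,(0,0,0),(180,255,60),bx,1))
print("wash",plane(D,147,239,.17),plane(S,353,145,.17))
print("beaker",plane(S,130,238,.09),"cyl",plane(S,154,270,.16),"eraser",plane(S,112,238,.02))
E
```

```text
[ 0.5858 -0.074   0.241 ] (array([ 0.5184, -0.3668, -0.0188]), array([ -0.0791,  -0.0406, -60.8801]))
[0.441  0.1533 0.161 ] [-0.1332 -0.9911  0.    ]
[ 0.5867 -0.0676  0.1846] [ 0.5858 -0.074   0.161 ]
0.14 stop S [200.8 217.7] D [278.9 152. ]
0.15000000000000002 stop S [200.4 214.3] D [279.1 148.5]
0.16000000000000003 stop S [199.9 210.9] D [279.3 145. ]
0.17000000000000004 stop S [199.5 207.4] D [279.5 141.5]
0.18000000000000005 stop S [199.1 203.8] D [279.7 137.9]
0.19000000000000006 stop S [198.6 200.2] D [279.9 134.3]
S [([200, 210, 4, 3, 8], [201.38, 211.25])]
D [([276, 141, 7, 4, 15], [279.07, 142.6])]
wash [0.607  0.3134 0.17  ] [0.6204 0.2987 0.17  ]
beaker [ 0.4892 -0.2632  0.09  ] cyl [ 0.6524 -0.275   0.16  ] eraser [ 0.3948 -0.2834  0.02  ]
```

```bash
python3 -m pendant '[[[0,0,0],[0.043,-0.0305,-0.0035],0],[[0,0,0],[0.043,-0.0305,-0.0035],0],[[0,0,0],[0.043,-0.0305,-0.0035],0],[[0,0,0],[0.043,-0.0305,-0.0035],0],[[0,0,0],[0.043,-0.0305,-0.0035],0],[[0,0,0],[0.043,-0.0305,0],0],[[0,0,0],[0.043,-0.0305,0],0],[[0,0,0],[0.043,-0.0305,0],0]]' 8
python3 -m pendant '[[[0,0,0],[0.043,-0.0305,0],0],[[0,0,0],[0.043,-0.0305,0],0],[[0,0,-10.15],[0,0,0],0],[[0,0,-10.15],[0,0,0],0],[[0,0,-10.15],[0,0,0],0],[[0,0,-10.15],[0,0,0],0],[[0,0,-10.15],[0,0,0],0],[[0,0,-10.15],[0,0,0],0]]'
python3 - <<'E'
from h import *
np.set_printoptions(precision=4,suppress=True)
P,R=goal(0,0,.08);d=delta(P,R);print(d[:2],d[2]["joint_positions"],d[2]["ft_force"],d[2]["grip_width"])
E
```

```text
time: 1.15
position: [0.469, -0.2508, 0.2399]
tool_rot: [3.087, 0.583, -0.0]
ft_force: [0.7, -0.5, 0.3]
grip_width: 0.497
time: 2.15
position: [0.526, -0.1641, 0.2397]
tool_rot: [-2.359, -2.074, 0.001]
ft_force: [0.9, 0.2, -0.6]
grip_width: 0.497
(array([ 0.0971,  0.0478, -0.0013]), array([-0.0344, -0.0003,  0.3515])) [ 0.7366  0.1348 -0.5267  1.6585  0.0691  1.3674  0.0715] [ 0.9233  0.1879 -0.5922] 0.49708220185617397
```

```bash
python3 -m pendant '[[[0,0,0.3],[0.0485,0.024,0],0],[[0,0,0],[0.0485,0.024,0],0],[[0,0,0],[0,0,0],0],[[0,0,0],[0,0,0],0]]'
python3 - <<'E'
from h import *
from bench import eyes
np.set_printoptions(precision=4,suppress=True)
P,R=goal(0,0,.0);d=delta(P,R);print(d[:2],d[2]["joint_positions"],d[2]["ft_force"],d[2]["grip_width"])
i=eyes.get_image("wrist");cv2.imwrite("pics/w1.png",i["color"][...,::-1])
np.savez("w1.npz",**i);print(pr(i,g2w(-.016,-.065,.18)),pr(i,g2w(-.016,-.065,.194)))
E
```

```text
time: 2.65
position: [0.5867, -0.075, 0.2395]
tool_rot: [-2.37, -2.062, 0.002]
ft_force: [-0.5, -1.5, -0.6]
grip_width: 0.501
(array([ 0.001 , -0.0009,  0.0785]), array([-0.0611,  0.0402, -0.2665])) [ 0.5873  0.2374 -0.5953  1.56    0.1351  1.3866 -0.1589] [-0.4639 -1.4923 -0.592 ] 0.5005538620033394
(np.float64(259.13452228568497), np.float64(201.26321108522583)) (np.float64(259.1501559328922), np.float64(207.5702388794741))
```

View pics/w1.png

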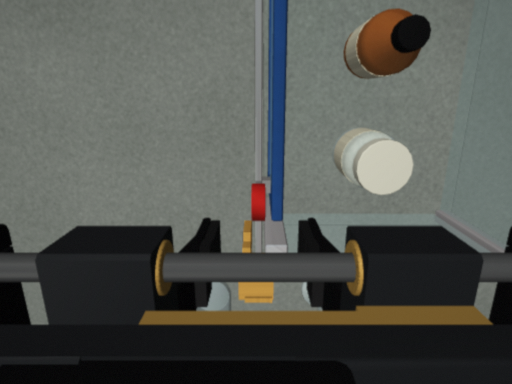

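The wrist view shows the red tab at (259,202). That matches the predicted (259,201), so I'll descend.

```bash
python3 -m pendant '[[[0,0,-0.3],[0.001,-0.0009,0.04],0],[[0,0,0],[0,0,0.025],0],[[0,0,0],[0,0,0.0125],0],[[0,0,0],[0,0,0],0]]' 20
python3 - <<'E'
from h import *
np.set_printoptions(precision=4,suppress=True)
P,R=goal(0,0,.0);d=delta(P,R);print(d[:2],d[2]["ft_force"])
E
python3 -m pendant '[[[0,0,0],[0,0,0],0.4],[[0,0,0],[0,0,0],0.7],[[0,0,0],[0,0,0],1],[[0,0,0],[0,0,0],1]]' 20
python3 -m pendant '[[[0,0,0],[0,0,0],1],[[0,0,0],[0,0,0],1]]' 20
```

```text
time: 3.2
position: [0.5856, -0.0746, 0.1621]
tool_rot: [-2.366, -2.065, 0.002]
ft_force: [-0.4, 0.3, 0.2]
grip_width: 0.499
(array([0.0006, 0.0001, 0.0011]), array([-0.0713,  0.0234, -0.0733])) [-0.3596  0.3106  0.194 ]
time: 3.7
position: [0.5864, -0.0735, 0.1628]
tool_rot: [2.365, 2.067, 0.0]
ft_force: [-0.8, -0.8, 1.0]
grip_width: 0.13
time: 3.95
position: [0.5863, -0.0735, 0.1628]
tool_rot: [2.365, 2.067, 0.0]
ft_force: [-0.5, 0.4, 1.3]
grip_width: 0.115
```

```bash
python3 -m pendant '[[[0,-0.57,0],[0.0004,0,-0.0016],1],[[0,-0.57,0],[0.0004,0,-0.0016],1],[[0,-0.57,0],[0.0004,0,-0.0016],1],[[0,-0.57,0],[0.0004,0,-0.0016],1],[[0,0,0],[0,0,0],1]]'
cat > st.py <<'E'
from h import *
import sys
np.set_printoptions(precision=4,suppress=True)
from bench import monitor
g=float(sys.argv[1]) if len(sys.argv)>1 else 0
s=monitor.get_state();R=Ro.from_rotvec(s["tool_rot"])
p=np.array(s["position"])+R.apply([0,0,-.019])
q=Ro.from_euler('z',-YAW).apply(p-O)
f=Ro.from_euler('z',-YAW+g).apply(s["ft_force"])
print("t",s["time"],"grasp guard mm",q*1e3,"tool F gate frame",f,"tool z tilt deg",np.rad2deg(np.arcsin(Ro.from_euler('z',-YAW).apply(R.apply([0,0,1]))[:2])),"w",s["grip_width"]*87,"h2",Ro.from_euler('z',-YAW).apply(s["torque"]))
v=q-np.array([0,125,0]);print("gate est",np.arctan2(-v[0],-v[1])-np.arctan2(16,190.), "r",np.hypot(v[0],v[1]))
E
python3 st.py
```

```text
time: 4.58
position: [0.5865, -0.072, 0.1691]
tool_rot: [2.345, 2.05, -0.048]
ft_force: [0.6, -1.7, -1.4]
grip_width: 0.11
t 4.575 grasp guard mm [-15.6028 -62.2216 188.0535] tool F gate frame [ 0.8309 -1.5802 -1.3604] tool z tilt deg [ 0.0057 -2.334 ] w 9.584752997015082 h2 [-0.2099 -0.1867 -0.1325]
gate est -0.08388755143173454 r 125.06222260835399
```

```bash
sed -i 's/v=q-np.array(\[0,125,0\])/v=q*1e3-np.array([0,125,0])/' st.py
python3 -m pendant '[[[0,-0.57,0],[0.0004,0,-0.0016],1],[[0,0,0],[0,0,0],1]]' ; python3 st.py
python3 -m pendant '[[[0,-0.29,0],[0.0002,0,-0.0008],1],[[0,0,0],[0,0,0],1]]' ; python3 st.py
python3 - <<'E'
from bench import eyes
import cv2
for n,(x0,y0,x1,y1) in (("scene",(170,170,320,270)),("side",(190,110,310,230))):
    i=eyes.get_image(n)["color"][y0:y1,x0:x1,::-1];cv2.imwrite(f"pics/l_{n}.png",cv2.resize(i,None,fx=5,fy=5,interpolation=2))
E
```

```text
time: 4.82
position: [0.5866, -0.0717, 0.1707]
tool_rot: [2.34, 2.045, -0.059]
ft_force: [0.6, -1.3, -1.5]
grip_width: 0.115
t 4.825 grasp guard mm [-15.5993 -61.6649 189.6401] tool F gate frame [ 0.7828 -1.1661 -1.5064] tool z tilt deg [ 0.0051 -2.9024] w 10.02609187778646 h2 [-0.2947 -0.1717 -0.0603]
gate est -0.0006375947794987347 r 187.31560045617547
time: 5.08
position: [0.5866, -0.0714, 0.1714]
tool_rot: [2.337, 2.043, -0.065]
ft_force: [-0.4, -2.8, -0.3]
grip_width: 0.111
t 5.075 grasp guard mm [-15.5591 -61.325  190.374 ] tool F gate frame [-0.0064 -2.8406 -0.2978] tool z tilt deg [ 0.0096 -3.1757] w 9.686655570289789 h2 [-0.4047 -0.2194 -0.1447]
gate est -0.0007003520463894353 r 186.97353787242838
```

View pics/l_side.png

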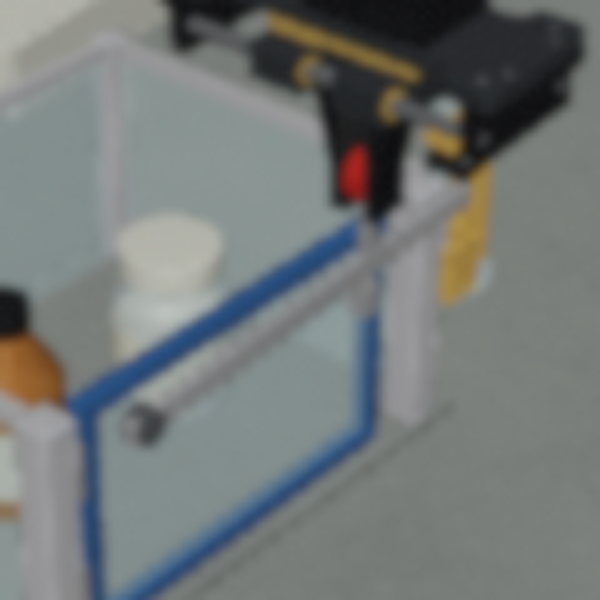

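View pics/l_scene.png

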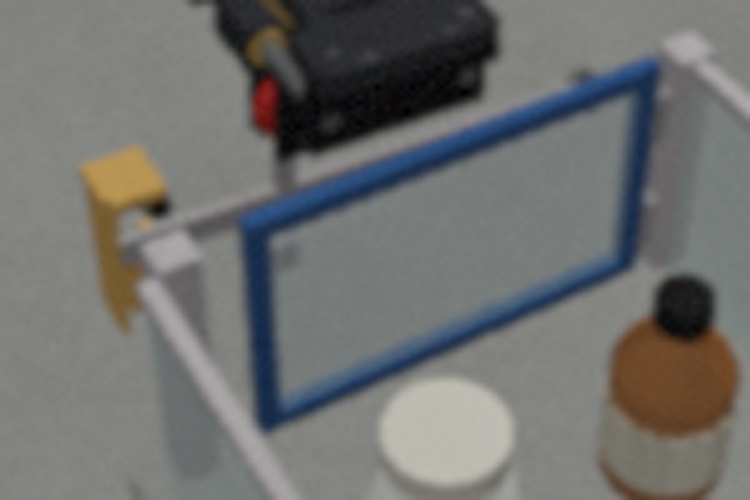

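```bash
for k in 1; do
python3 -m pendant '[[[0,-0.29,0],[0.0001,0,-0.0008],1],[[0,-0.29,0],[0.0001,0,-0.0008],1],[[0,0,0],[0,0,0],1]]' >/dev/null; python3 st.py
python3 -m pendant '[[[0,-0.18,0],[0.0001,0,-0.0005],1],[[0,0,0],[0,0,0],1]]' >/dev/null; python3 st.py
python3 -m pendant '[[[0,-0.18,0],[0.0001,0,-0.0005],1],[[0,0,0],[0,0,0],1]]' >/dev/null; python3 st.py
done
```

```text
t 5.55 grasp guard mm [-15.5883 -60.734  191.9717] tool F gate frame [-0.2596 -3.8349  0.0935] tool z tilt deg [ 0.0077 -3.7577] w 9.74163897670414 h2 [-0.5047 -0.2617 -0.1083]
gate est -0.0002803801954891355 r 186.38698674255167
t 5.8 grasp guard mm [-15.5878 -60.5226 192.4114] tool F gate frame [ 1.5469 -3.5675  0.0012] tool z tilt deg [ 0.0057 -3.9241] w 9.61384467104963 h2 [-0.5581 -0.3114 -0.0944]
gate est -0.00018837242715731561 r 186.17629958826132
t 6.05 grasp guard mm [-15.5923 -60.3101 192.8703] tool F gate frame [ 0.814  -2.9159 -0.2604] tool z tilt deg [ 0.0041 -4.105 ] w 9.881653857313454 h2 [-0.6519 -0.3174 -0.0887]
gate est -6.847595332422352e-05 r 185.96489992860148
```

```bash
python3 -m pendant '[[[0,-0.18,0],[-0.0005,0,-0.0004],1],[[0,0,0],[0,0,0],1]]' >/dev/null; python3 st.py
python3 -m pendant '[[[0,-0.18,0],[-0.0003,0,-0.0004],1],[[0,0,0],[0,0,0],1]]' >/dev/null; python3 st.py
```

```text
t 6.3 grasp guard mm [-15.5811 -60.2022 193.2463] tool F gate frame [ 0.993  -2.1962 -0.1456] tool z tilt deg [ 0.0114 -4.2441] w 9.577858092886318 h2 [-0.3442 -0.3396 -0.106 ]
gate est -7.998163765461641e-05 r 185.85646879759284
t 6.55 grasp guard mm [-15.5871 -60.0722 193.6413] tool F gate frame [ 1.46   -0.9775 -1.2757] tool z tilt deg [ 0.0117 -4.4018] w 9.73204269794598 h2 [-0.0134 -0.4359 -0.1356]
gate est 1.1209040737730769e-05 r 185.7274504758347
```

```bash
for k in 1 2; do python3 -m pendant '[[[0,-0.18,0],[0,0,-0.0005],1],[[0,0,0],[0,0,0],1]]' >/dev/null; python3 st.py; done
```

```text
t 6.8 grasp guard mm [-15.5861 -59.8906 194.1388] tool F gate frame [ 1.9074  0.5401 -1.0713] tool z tilt deg [ 0.0133 -4.5759] w 9.823581133405698 h2 [ 0.2955 -0.413  -0.0924]
gate est 8.763773479225634e-05 r 185.54642143219937
t 7.05 grasp guard mm [-15.6427 -59.7012 194.5943] tool F gate frame [ 1.922   1.9612 -2.4573] tool z tilt deg [ 0.0076 -4.7522] w 9.946504966139171 h2 [ 0.5923 -0.4743 -0.1292]
gate est 0.0004777970650671204 r 185.36240302304995
```

```bash
python3 -m pendant '[[[0,-0.18,0],[0.0003,0,-0.0005],1],[[0,0,0],[0,0,0],1]]' >/dev/null; python3 st.py
```

```text
t 7.3 grasp guard mm [-15.673  -59.5578 195.0774] tool F gate frame [ 0.8548  3.3829 -3.0843] tool z tilt deg [ 0.0014 -4.9476] w 9.70113357629068 h2 [ 0.7829 -0.4317 -0.1095]
gate est 0.0007062720407882694 r 185.222107810705
```

```bash
python3 -m pendant '[[[0,-0.18,0],[0.0003,0,-0.0005],1],[[0,0,0],[0,0,0],1]]' >/dev/null; python3 st.py
```

```text
t 7.55 grasp guard mm [-15.6788 -59.2827 195.5505] tool F gate frame [ 1.1765  3.0749 -3.1519] tool z tilt deg [ 0.0003 -5.1393] w 9.707940439010905 h2 [ 0.9699 -0.4822 -0.0704]
gate est 0.0008635226104734411 r 184.94852509148095
```

```bash
cat >> st.py <<'E'
z=q[2]*1e3-130; print("MOMENT about pivot %.3f"%(-f[2]*.155-f[1]*z*1e-3))
E
python3 -m pendant '[[[0,-0.18,0],[0.0008,0,-0.0004],1],[[0,0,0],[0,0,0],1]]' >/dev/null; python3 st.py
```

```text
t 7.8 grasp guard mm [-15.6551 -59.1131 195.9962] tool F gate frame [ 1.538   1.4674 -1.8455] tool z tilt deg [-0.0044 -5.3706] w 9.943562621884041 h2 [ 0.6503 -0.4248 -0.1439]
gate est 0.0008133777730048586 r 184.7774583327147
MOMENT about pivot 0.189
```

```bash
python3 -m pendant '[[[0,-0.18,0],[0.0005,0,-0.0005],1],[[0,0,0],[0,0,0],1]]' >/dev/null; python3 st.py
```

```text
t 8.05 grasp guard mm [-15.6303 -58.9158 196.4991] tool F gate frame [ 1.1807  0.332  -1.3969] tool z tilt deg [-0.0034 -5.5788] w 9.54620324189409 h2 [ 0.3119 -0.307  -0.0801]
gate est 0.0007698818379487521 r 184.57878191538663
MOMENT about pivot 0.194
```

```bash
python3 -m pendant '[[[0,-0.18,0],[0.0005,0,-0.0005],1],[[0,0,0],[0,0,0],1]]' >/dev/null; python3 st.py
```

```text
t 8.3 grasp guard mm [-15.6238 -58.6536 196.9814] tool F gate frame [ 0.5514 -0.8164 -0.389 ] tool z tilt deg [-0.006  -5.7861] w 9.676904829399202 h2 [-0.066  -0.2291 -0.1236]
gate est 0.0008554270749050186 r 184.31698382015847
MOMENT about pivot 0.115
```

```bash
python3 -m pendant '[[[0,-0.18,0],[0.0002,0,-0.0005],1],[[0,0,0],[0,0,0],1]]' >/dev/null; python3 st.py
```

```text
t 8.55 grasp guard mm [-15.6349 -58.3924 197.4415] tool F gate frame [-0.2519 -2.9029  0.3651] tool z tilt deg [-0.0071 -5.9699] w 9.851040523645478 h2 [-0.3489 -0.1816 -0.1093]
gate est 0.0010360074009413967 r 184.05763621358744
MOMENT about pivot 0.139
```

```bash
python3 -m pendant '[[[0,-0.18,0],[0.0002,0,-0.0005],1],[[0,0,0],[0,0,0],1]]' >/dev/null; python3 st.py
```

```text
t 8.8 grasp guard mm [-15.6207 -58.1441 197.9396] tool F gate frame [ 0.4948 -4.5299  1.0733] tool z tilt deg [-0.0048 -6.1547] w 10.33227910273315 h2 [-0.8387 -0.0729 -0.1076]
gate est 0.0010733916291789658 r 183.80903581986
MOMENT about pivot 0.141
```

```bash
python3 -m pendant '[[[0,-0.18,0],[0.0002,0,-0.0005],1],[[0,0,0],[0,0,0],1]]' >/dev/null; python3 st.py
```

```text
t 9.05 grasp guard mm [-15.6235 -57.9287 198.4097] tool F gate frame [-0.5665 -5.4275  1.7358] tool z tilt deg [-0.0074 -6.3455] w 9.767050171657303 h2 [-0.9379 -0.0262 -0.0761]
gate est 0.0011886043263499985 r 183.59471530131566
MOMENT about pivot 0.102
```

```bash
python3 -m pendant '[[[0,-0.18,0],[-0.0007,0,-0.0005],1],[[0,0,0],[0,0,0],1]]' >/dev/null; python3 st.py
```

```text
t 9.3 grasp guard mm [-15.6115 -57.7568 198.8726] tool F gate frame [-0.9765 -4.9214  0.26  ] tool z tilt deg [ 0.0019 -6.4661] w 9.742909646458491 h2 [-0.8609 -0.1132 -0.1398]
gate est 0.0012033177803511819 r 183.42234144164436
MOMENT about pivot 0.299
```

```bash
python3 -m pendant '[[[0,-0.18,0],[-0.0001,0,-0.0004],1],[[0,0,0],[0,0,0],1]]' >/dev/null; python3 st.py
```

```text
t 9.55 grasp guard mm [-15.6151 -57.6199 199.1087] tool F gate frame [-0.6422 -5.1079  0.899 ] tool z tilt deg [-0.0013 -6.635 ] w 10.168026882238754 h2 [-0.8498 -0.1819 -0.1098]
gate est 0.0012861544992636281 r 183.28623835259927
MOMENT about pivot 0.214
```

```bash
python3 -m pendant '[[[0,0,0],[-0.0008,0,0],1],[[0,0,0],[0,0,0],1]]' >/dev/null; python3 st.py
python3 - <<'E'
from bench import eyes
import cv2
i=eyes.get_image("scene")["color"][190:250,170:250,::-1];cv2.imwrite(f"pics/m_scene.png",cv2.resize(i,None,fx=8,fy=8,interpolation=2))
E
```

```text
t 9.8 grasp guard mm [-15.6384 -57.6738 199.0924] tool F gate frame [ 0.7368 -2.1079 -1.4022] tool z tilt deg [ 0.0022 -6.5687] w 10.17726260824408 h2 [-0.4913 -0.2276 -0.1277]
gate est 0.0013876255944960947 r 183.34199602417306
MOMENT about pivot 0.363
```

View pics/m_scene.png

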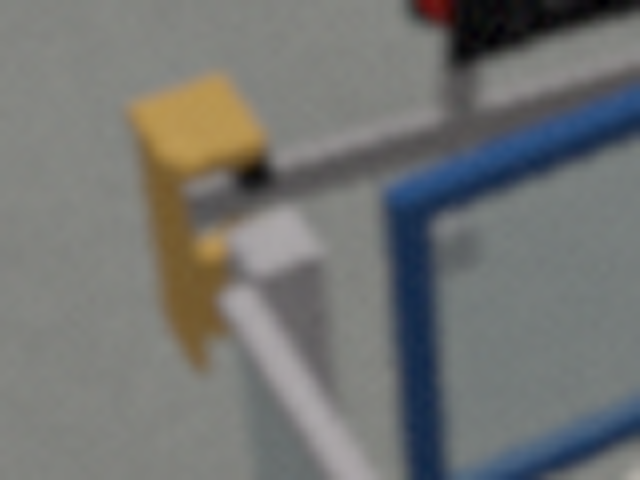

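```bash
python3 -m pendant '[[[0,-0.1,0],[-0.0002,0,-0.0004],1],[[0,0,0],[0,0,0],1]]' >/dev/null; python3 st.py
python3 -m pendant '[[[0,0,0],[0,0,0],1]]' >/dev/null; python3 st.py
```

```text
t 10.1 grasp guard mm [-15.6285 -57.6166 199.3062] tool F gate frame [ 1.7761 -1.0831 -3.7122] tool z tilt deg [ 0.0018 -6.6535] w 9.503456892337313 h2 [-0.1219 -0.4982 -0.0395]
gate est 0.0013603707139151905 r 183.28415567967667
MOMENT about pivot 0.650
t 10.225 grasp guard mm [-15.6348 -57.5771 199.3181] tool F gate frame [ 1.0614 -0.7784 -2.9142] tool z tilt deg [ 0.0003 -6.6505] w 9.639102976024294 h2 [ 0.0006 -0.5475 -0.0855]
gate est 0.0014132545669973129 r 183.24536207320673
MOMENT about pivot 0.506
```

```bash
python3 -m pendant '[[[0,0.37,0],[-0.0003,0,0.001],1],[[0,0.37,0],[-0.0003,0,0.001],1],[[0,0,0],[0,0,0],1]]' >/dev/null; python3 st.py
python3 -m pendant '[[[0,0,0],[0,0,0],1]]' >/dev/null; python3 st.py
```

```text
t 10.6 grasp guard mm [-15.6371 -58.425  197.7262] tool F gate frame [ 1.0725  1.2947 -3.0901] tool z tilt deg [ 0.0115 -5.8782] w 9.851701134491886 h2 [ 0.4466 -0.3939 -0.1298]
gate est 0.0010328930133906289 r 184.0903506496625
MOMENT about pivot 0.391
t 10.725 grasp guard mm [-15.6535 -58.3427 197.7499] tool F gate frame [ 0.8223  2.2694 -1.7361] tool z tilt deg [ 0.0112 -5.8961] w 10.078353660982929 h2 [ 0.6587 -0.4566 -0.0877]
gate est 0.0011596790589133293 r 184.0096817135059
MOMENT about pivot 0.115
```

```bash
python3 -m pendant '[[[0,0.3,0],[0.0002,0,0.0008],1],[[0,0,0],[0,0,0],1]]' >/dev/null; python3 st.py
python3 - <<'E'
from h import *
np.set_printoptions(precision=4,suppress=True)
# world/tool path: tab arc about hinge. current gate frame offset
from bench import monitor
s=monitor.get_state();R=Ro.from_rotvec(s["tool_rot"]);p=np.array(s["position"])
h=g2w(0,.125,0)
for st in (1,2,5,10):
    G=Ro.from_euler('z',-np.deg2rad(st));pn=h+G.apply(p-h);pn[2]=p[2]
    d=R.inv().apply(pn-p);Rn=G*R;print(st,d*1e3,np.rad2deg((R.inv()*Rn).as_rotvec()))
E
```

```text
t 10.975 grasp guard mm [-15.6545 -58.7588 196.868 ] tool F gate frame [ 1.6394  3.0528 -2.7394] tool z tilt deg [ 0.0025 -5.6096] w 9.678846710025372 h2 [ 0.7566 -0.4208 -0.1015]
gate est 0.0009732142083510309 r 184.42440628926687
MOMENT about pivot 0.220
1 [ 0.302  -3.2369 -0.0296] [0.0977 0.     0.9952]
2 [ 0.6602 -6.468  -0.0647] [0.1955 0.     1.9904]
5 [  2.0707 -16.1167  -0.2031] [0.4887 0.0001 4.9761]
10 [  5.5314 -31.9906  -0.5428] [0.9775 0.0002 9.9521]
```

```bash
python3 -m pendant '[[[0.1,0,1.0],[0.0008,-0.0032,0],1]]' >/dev/null; python3 st.py 0.017
python3 -m pendant '[[[0.1,0,1.0],[0.0004,-0.0032,0],1]]' >/dev/null; python3 st.py 0.035
```

```text
t 11.1 grasp guard mm [-18.6561 -58.4306 196.9185] tool F gate frame [ 1.3912  1.0598 -1.8838] tool z tilt deg [-0.0773 -5.6555] w 9.887243541824134 h2 [ 0.5408 -0.4259 -0.0698]
gate est 0.01734574918831991 r 184.37686824596696
MOMENT about pivot 0.221
t 11.225 grasp guard mm [-22.0437 -58.0297 196.9379] tool F gate frame [ 2.1749  1.172  -2.8086] tool z tilt deg [-0.1856 -5.6643] w 9.917073564072753 h2 [ 0.6217 -0.5149 -0.0447]
gate est 0.035848427204749844 r 184.35232482490545
MOMENT about pivot 0.357
```

```bash
python3 -m pendant '[[[0.1,0,1.0],[0.0005,-0.0032,0],1],[[0.1,0,1.0],[0.0004,-0.0032,0],1]]' >/dev/null; python3 st.py 0.07
python3 -m pendant '[[[0.1,0,1.0],[0.0004,-0.0032,0],1],[[0.1,0,1.0],[0.0004,-0.0032,0],1],[[0.1,0,1.0],[0.0004,-0.0032,0],1]]' >/dev/null; python3 st.py 0.122
```

```text
t 11.475 grasp guard mm [-28.3951 -57.0439 196.9293] tool F gate frame [ 1.4812  0.3216 -2.0324] tool z tilt deg [-0.3876 -5.6705] w 9.592925298741505 h2 [ 0.4288 -0.502   0.0005]
gate est 0.07072036098887768 r 184.2451084760978
MOMENT about pivot 0.293
t 11.85 grasp guard mm [-37.7804 -55.3094 196.788 ] tool F gate frame [ 1.1917 -0.3426 -0.522 ] tool z tilt deg [-0.6993 -5.6593] w 9.803710612040705 h2 [ 0.1405 -0.4351 -0.0366]
gate est 0.1225306066152684 r 184.22494702897316
MOMENT about pivot 0.104
```

```bash
python3 -m pendant '[[[0.49,0,4.98],[0.0021,-0.0161,-0.0002],1],[[0.49,0,4.98],[0.0021,-0.0161,-0.0002],1],[[0.49,0,4.98],[0.0021,-0.0161,-0.0002],1],[[0.49,0,4.98],[0.0021,-0.0161,-0.0002],1]]' >/dev/null; python3 st.py 0.471
cat > fx.py <<'E'
# where the commanded tool should be for gate g (deg) with present radius/height kept at R mm
from h import *
import sys
np.set_printoptions(precision=4,suppress=True)
g=np.deg2rad(float(sys.argv[1]));l=float(sys.argv[2]);P,R=goal(g,l);d=delta(P,R);print("shift mm",d[0]*1e3,"turn",d[1],"q",d[2]["joint_positions"])
E
python3 fx.py 27 .098
```

```text
t 12.35 grasp guard mm [-97.2204 -30.9259 196.717 ] tool F gate frame [ 2.0339  1.7812 -0.8602] tool z tilt deg [-2.5358 -5.0562] w 9.776271643935976 h2 [ 0.4662 -0.7365 -0.0217]
gate est 0.473510343136316 r 183.75173639303716
MOMENT about pivot 0.014
shift mm [-1.1235 -0.1719  1.421 ] turn [ 0.0339  0.0442 -0.2553] q [ 0.4856  0.1302 -0.5728  1.7955  0.1523  1.3025 -0.7409]
```

```bash
python3 -m pendant '[[[0.49,0,4.98],[0.002,-0.0161,-0.0002],1],[[0.49,0,4.98],[0.002,-0.0161,-0.0002],1],[[0.49,0,4.98],[0.002,-0.0161,-0.0002],1],[[0.49,0,4.98],[0.002,-0.0161,-0.0002],1]]' >/dev/null; python3 st.py 0.82;python3 fx.py 47 .098
```

```text
t 12.85 grasp guard mm [-144.3001   12.0148  196.7767] tool F gate frame [ 1.7459  4.9763 -3.3157] tool z tilt deg [-4.0045 -3.849 ] w 9.518711759838673 h2 [ 0.5197 -1.2083  0.0601]
gate est 0.8225028535252787 r 183.2707861298667
MOMENT about pivot 0.182
shift mm [-1.6298 -0.2425  1.5244] turn [ 0.0839 -0.0571 -0.2588] q [ 0.4438  0.0564 -0.5908  1.8648  0.079   1.3168 -1.1298]
```

```bash
python3 -m pendant '[[[0.49,0,4.98],[0.0028,-0.0161,-0.0002],1],[[0.49,0,4.98],[0.0022,-0.0161,-0.0002],1],[[0.49,0,4.98],[0.0022,-0.0161,-0.0002],1]]' >/dev/null; python3 st.py 1.08
python3 -m pendant '[[[0.49,0,4.98],[0.0023,-0.0161,-0.0002],1],[[0.49,0,4.98],[0.0023,-0.0161,-0.0002],1]]' >/dev/null; python3 st.py 1.255;python3 fx.py 72 .098
```

```text
t 13.225 grasp guard mm [-168.3717   53.3678  196.6074] tool F gate frame [ 2.1091  1.7271 -1.9555] tool z tilt deg [-4.928  -2.7326] w 9.754493663822736 h2 [ 0.1112 -0.8285  0.0614]
gate est 1.0845397896893147 r 182.97596447264203
MOMENT about pivot 0.188
t 13.475 grasp guard mm [-178.1555   83.8754  196.4771] tool F gate frame [ 1.9967  1.3856 -1.6792] tool z tilt deg [-5.3578 -1.8639] w 9.58011501242446 h2 [-0.0087 -0.6252  0.0458]
gate est 1.2599220846226822 r 182.84038362451486
MOMENT about pivot 0.168
shift mm [-2.0614 -0.0902  1.2738] turn [ 0.1193  0.058  -0.2996] q [ 0.37    0.0396 -0.6428  1.8815  0.0171  1.3272 -1.6747]
```

```bash
python3 -m pendant '[[[0.49,0,4.98],[0.0023,-0.0161,-0.0002],1],[[0.49,0,4.98],[0.0023,-0.0161,-0.0002],1],[[0.49,0,4.98],[0.0023,-0.0161,-0.0002],1],[[0.3,0,3.0],[0.0012,-0.0097,-0.0001],1],[[0,0,0],[0,0,0],1]]' >/dev/null; python3 st.py 1.57;python3 fx.py 90 .098
```

```text
t 14.1 grasp guard mm [-181.9054  142.2112  196.1816] tool F gate frame [ 0.0665 -1.8422 -0.3254] tool z tilt deg [-5.713 -0.074] w 9.616068260637613 h2 [ 0.1367  0.16   -0.1626]
gate est 1.5811196588198295 r 182.71779518781202
MOMENT about pivot 0.172
shift mm [-2.3128  1.1874  1.0067] turn [ 0.074   0.098  -0.0493] q [ 0.3022  0.0849 -0.6802  1.8448  0.0058  1.3183 -2.0863]
```

```bash
python3 -m pendant '[[[0,0.57,0],[-0.0005,0,0.0016],1],[[0,0.57,0],[-0.0005,0,0.0016],1],[[0,0.57,0],[-0.0004,0,0.0016],1],[[0,0.57,0],[-0.0004,0,0.0016],1],[[0,0,0],[0,0,0],1]]' >/dev/null; python3 st.py 1.57
```

```text
t 14.725 grasp guard mm [-184.4514  141.8591  189.9558] tool F gate frame [ 0.3552 -2.1589 -0.1099] tool z tilt deg [-3.3428 -0.0672] w 10.111039591661672 h2 [ 0.0641  0.3666 -0.117 ]
gate est 1.5779318438984111 r 185.22030421927207
MOMENT about pivot 0.146
```

```bash
python3 -m pendant '[[[0,0.57,0],[-0.0006,0,0.0016],1],[[0,0.57,0],[-0.0005,0,0.0016],1],[[0,0.57,0],[-0.0005,0,0.0016],1],[[0,0,0],[0,0,0],1]]' >/dev/null; python3 st.py 1.57
python3 -m pendant '[[[0,0.57,0],[-0.0005,0,0.0016],1],[[0,0,0],[0,0,0],1]]' >/dev/null; python3 st.py 1.57
python3 -m pendant '[[[0,0.29,0],[-0.0003,0,0.0008],1],[[0,0,0],[0,0,0],1]]' >/dev/null; python3 st.py 1.57
```

```text
t 15.225 grasp guard mm [-186.1872  141.8713  185.3565] tool F gate frame [ 0.7179  0.1773 -1.386 ] tool z tilt deg [-1.5587 -0.0481] w 9.988799876507839 h2 [-0.1308 -0.2362 -0.1272]
gate est 1.5771522007334173 r 186.94998882230553
MOMENT about pivot 0.205
t 15.475 grasp guard mm [-186.7496  141.9421  183.8504] tool F gate frame [ 1.1167  2.9754 -2.6051] tool z tilt deg [-0.9738 -0.0405] w 9.832471981879122 h2 [-0.2411 -0.6027 -0.1118]
gate est 1.5772570396202399 r 187.51653874378408
MOMENT about pivot 0.244
t 15.725 grasp guard mm [-186.993   141.9577  183.1386] tool F gate frame [ 1.6582  4.9697 -2.9427] tool z tilt deg [-0.6812 -0.031 ] w 9.96392495223192 h2 [-0.275  -0.9545 -0.1331]
gate est 1.577222837284126 r 187.76038571411897
MOMENT about pivot 0.192
```

```bash
python3 -m pendant '[[[0,0.29,0],[0.0006,0,0.0007],1],[[0,0,0],[0,0,0],1]]' >/dev/null; python3 st.py 1.57
python3 -m pendant '[[[0,0.2,0],[0,0,0.0005],1],[[0,0,0],[0,0,0],1]]' >/dev/null; python3 st.py 1.57
python3 -m pendant '[[[0,0.1,0],[0,0,0.0005],1],[[0,0,0],[0,0,0],1]]' >/dev/null; python3 st.py 1.57
```

```text
t 15.975 grasp guard mm [-187.2576  141.9626  182.261 ] tool F gate frame [ 1.5508  1.7174 -2.5696] tool z tilt deg [-0.4849 -0.0581] w 9.991254369235342 h2 [-0.3535 -0.691  -0.1173]
gate est 1.5771216867907643 r 188.02432854485096
MOMENT about pivot 0.309
t 16.225 grasp guard mm [-187.3976  142.0841  181.7871] tool F gate frame [ 3.0719  2.126  -1.1642] tool z tilt deg [-0.2897 -0.0493] w 9.576841512204366 h2 [-0.4155 -0.5779 -0.1779]
gate est 1.5776979266128026 r 188.17468796710028
MOMENT about pivot 0.070
t 16.475 grasp guard mm [-187.394   142.3612  181.6907] tool F gate frame [2.1928 1.2361 2.4916] tool z tilt deg [-0.1822 -0.0309] w 10.110995664429426 h2 [-0.3664 -0.1946 -0.197 ]
gate est 1.5791654923397576 r 188.19654045505405
MOMENT about pivot -0.450
```

Run:
```python
from bench import eyes
import cv2
i=eyes.get_image("side")["color"][90:290,130:390,::-1];cv2.imwrite(f"pics/o_side.png",cv2.resize(i,None,fx=3,fy=3,interpolation=2))
```

```text
(no output)
```

View pics/o_side.png

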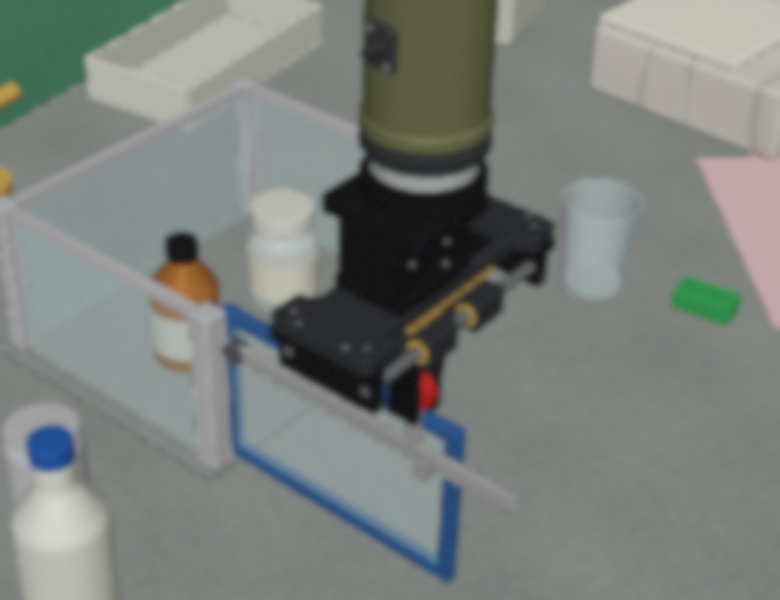

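The side view shows the gate standing straight out, with the bar level along it and its nose at about (515,500) in the crop. The tab is held at (428,390). I'll release slowly and then retreat upwards.

```bash
python3 -m pendant '[[[0,0,0],[0,0,0],0.7],[[0,0,0],[0,0,0],0.6],[[0,0,0],[0,0,0],0.4],[[0,0,0],[0,0,0],0.3],[[0,0,0],[0,0,0],0.3]]'; python3 st.py 1.57
python3 -m pendant '[[[0,0,0],[0,0,-0.01],0.3],[[0,0,0],[0,0,-0.025],0.3],[[0,0,0],[0,0,-0.04],0.3],[[0,0,0],[0,0,-0.04],0.3],[[0,0,0],[0,0,0],0.3]]'
python3 - <<'E'
from bench import eyes
from h import *
w=eyes.get_image("wrist");np.savez("w2.npz",**w);cv2.imwrite("pics/w2.png",w["color"][...,::-1])
i=eyes.get_image("side");np.savez("d2.npz",**i);cv2.imwrite("pics/d2.png",cv2.resize(i["color"][90:290,130:390,::-1],None,fx=3,fy=3,interpolation=2))
i=eyes.get_image("scene");cv2.imwrite("pics/s2.png",i["color"][...,::-1])
for n,g in(("shut",0),("open90",1.5708),("open85",1.484)):
    p,_=goal(g,0,0,0);print(n,p,pr(w,p))
E
```

```text
time: 17.15
position: [0.4436, 0.1543, 0.1623]
tool_rot: [3.134, -0.213, -0.005]
ft_force: [-0.5, -0.2, -1.0]
grip_width: 0.338
t 17.15 grasp guard mm [-187.4394  142.2089  181.2836] tool F gate frame [ 0.2902 -0.4225 -1.0015] tool z tilt deg [-0.1967 -0.0383] w 29.405801821138116 h2 [ 0.0366 -0.0406 -0.0451]
gate est 1.5783376636279085 r 188.22775211453504
MOMENT about pivot 0.177
time: 17.77
position: [0.446, 0.1552, 0.2813]
tool_rot: [-3.133, 0.213, -0.006]
ft_force: [0.6, -0.7, -0.6]
grip_width: 0.35
shut [ 0.58583517 -0.07397013  0.18      ] (np.float64(545.5537764138403), np.float64(-39.14032520914381))
open90 [0.4410054  0.15348669 0.18      ] (np.float64(262.4225091567705), np.float64(191.21988353871018))
open85 [0.43812464 0.13719423 0.18      ] (np.float64(281.2706112282929), np.float64(191.90391726701841))
```

View pics/w2.png

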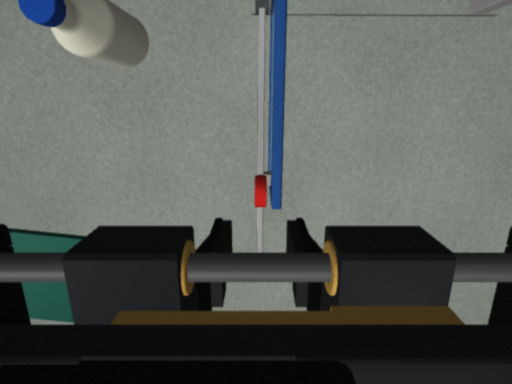

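View pics/d2.png

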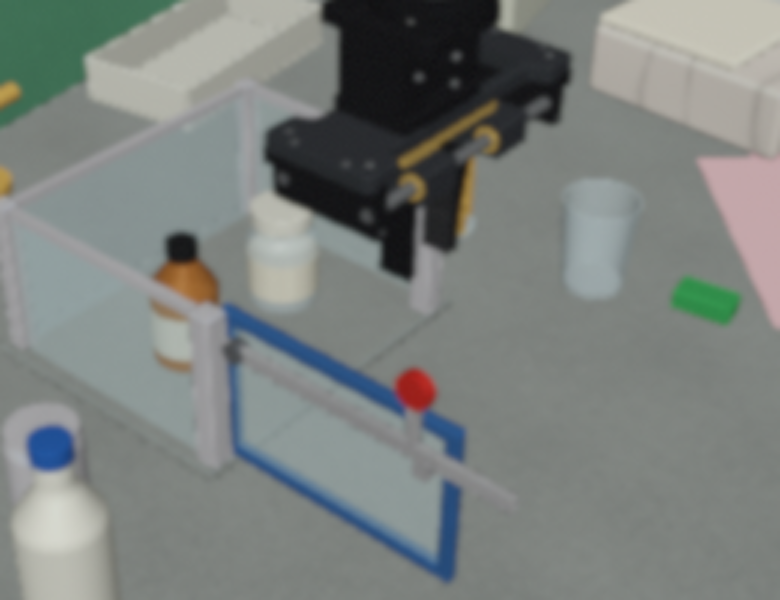

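View pics/s2.png

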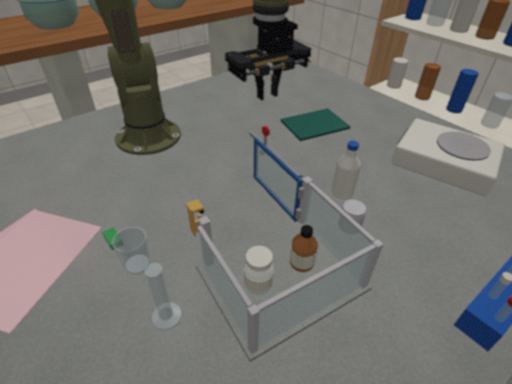

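The wrist view has the tab at (260,191), against a predicted (262,191) for 90°. The bar is level, the bystanders look unmoved, and the gripper is well clear.

```bash
python3 -m pendant '[[[0,0,0],[0,0,-0.03],0.3],[[0,0,0],[0,0,0],0.3],[[0,0,0],[0,0,0],0.3]]'; python3 -c "
from bench import order;print(order.close_job())"
```

```text
time: 18.3
position: [0.4436, 0.1541, 0.3061]
tool_rot: [3.133, -0.214, -0.008]
ft_force: [0.6, -0.7, -0.8]
grip_width: 0.351
the job is handed in; nothing more can be done
None
```

The splash guard is open and handed in at 18.3 s. The gate stands at about 90°, and the latch bar is back on its level rest.

- **Latch:** I lifted the bar by its tab in small steps. The rubber stop resisted at about 24 mm of nose rise, and I estimate about 2 N at the nose there. I eased back about 3 mm at the nose and pulled out past the lip. The pull force showed no sign of the nose catching.
- **Gate and bar:** I swung the gate out with the bar still held, then lowered the bar at well under 0.1 rad/s. I stopped when the force reading reversed as it reached its rest, then let go and backed away upwards.
- **Last checks:** The wrist picture puts the tab within about 2 pixels of where it should be for 90°, so the gate is at roughly 90.5°. The side view shows the bar level. By eye, the bottles, beaker, cylinder, wash bottle, can and eraser look unmoved; I did not measure them again.
- **Strain and noise:** While lifting, swinging and lowering I strayed slightly off the bar's arc, which put up to about 5 N sideways on the tab; I corrected this each time. The force readings were noisy by about 1 N, so the stop contact force is an estimate.
- **Typed moves:** I ran one pair of identical lift steps through a shell loop; the rows themselves were written out.

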